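# Gauge the three port faces of a valve body

## Task

Pick up the aluminium valve body and check its three port faces at the dial gauge in the order red, yellow, blue: hold each painted disc square against the orange stylus button, press the plunger in about 10 mm for half a second without ramming it to its stop, turning the part from face to face. Then set the valve body down gently (not dropped), upright and flat in the middle of the green tray, let go, and leave everything else on the bench where it is.

Things in the scene. Friction and masses are not known exactly. Their poses are not given: they have to be found in the camera images.
- valve: Aluminium tee-shaped valve body, 0.55 kg, upright. Origin: centre of its underside, z up its axis. Round body 62 mm wide, 58 high; on it a brass eight-sided neck, 36 mm across flats (flats face +x and every 45 deg), from 58 to 103 mm up: grip here. Three port flanges, 54 mm diameter, centres 34 mm up, flat faces 60 mm from the axis: yellow +x, red +y, blue -y, each with a 36 mm painted disc.
- red_face (a point): Centre of the red painted disc on the +y port face: at (0, 60, 34) mm in the valve's frame.
- yellow_face (a point): Centre of the yellow painted disc on the +x port face: at (60, 0, 34) mm in the valve's frame.
- blue_face (a point): Centre of the blue painted disc on the -y port face: at (0, -60, 34) mm in the valve's frame.
- gauge: Fixed dial gauge on a grey stand, white dial (62 mm) facing up. Origin: on the bench under the dial's centre. Its plunger points along the gauge's -x, 80 mm above the bench, tip 80 mm from the origin when free; parts are pressed on towards the gauge's +x. Base 110 x 85 mm (x -40 to +70), 28 mm high; dial case 67 to 93 mm high; column at x = +48 mm, 143 mm high.
- stylus (a point): Centre of the front of the flat orange stylus button (14 mm diameter, 6 mm thick) at the plunger's tip, 80 mm above the bench; it moves with the plunger.
- plunger (a joint): How far the plunger is pushed in, m: 0 free, 0.022 hard against its stop. Sprung: about 1 N at the start, 2 N at 10 mm.
- tray: Fixed green plastic tray for checked parts, 190 (x) x 170 (y) mm outside, walls 4 mm thick and 22 mm high. Origin: centre of its underside; its floor is 4 mm above the bench.
- rough_valve: Bystander: dark unpainted valve body of the same shape and size, origin at the centre of its underside. Leave alone.
- water: Bystander: clear water bottle, 64 mm diameter, 200 mm high, origin at the centre of its underside.
- grease: Bystander: can, 72 mm diameter, 100 mm high, yellow label, origin at the centre of its underside.
- wrench: Bystander: steel wrench lying flat, 190 mm long along its x.
- screwdriver: Bystander: screwdriver lying flat with a red handle, 190 mm long along its x.
- vblock: Bystander: steel block 75 x 50 x 25 mm, origin at the centre of its underside.

How it is judged:
On the way, in this order (a step that is already met when the one before it is completed fails the run):
1. red painted disc held square on the stylus (within 10 degrees, button's centre on the disc), plunger pushed in more than 4 mm, for 0.3 s (value of joint plunger above 0.004 m and distance between red_face and stylus below 0.018 m and angle between the y axis of valve and the x axis of gauge, either way round below 0.17 rad), for 0.3 s.
2. yellow painted disc held square on the stylus (within 10 degrees, button's centre on the disc), plunger pushed in more than 4 mm, for 0.3 s (value of joint plunger above 0.004 m and distance between yellow_face and stylus below 0.018 m and angle between the x axis of valve and the x axis of gauge, either way round below 0.17 rad), for 0.3 s.
3. blue painted disc held square on the stylus (within 10 degrees, button's centre on the disc), plunger pushed in more than 4 mm, for 0.3 s (value of joint plunger above 0.004 m and distance between blue_face and stylus below 0.018 m and angle between the y axis of valve and the x axis of gauge, either way round below 0.17 rad), for 0.3 s.
At the end, for the whole second after the job is handed in: The valve body stands upright (within 0.08 rad) and flat on the tray's floor, its axis within 26 mm (tray's x) and 22 mm (tray's y) of the tray's centre, at rest and released; the plunger is back out (x of valve in the frame of tray between -0.026 and 0.026 m and y of valve in the frame of tray between -0.022 and 0.022 m and z of valve in the frame of tray below 0.009 m and angle between valve's own z axis and vertical below 0.08 rad and linear speed of valve below 0.02 m/s and value of joint plunger below 0.002 m); the robot touches nothing.
It fails at once if the plunger is rammed to its stop (pushed in more than 19 mm) (value of joint plunger above 0.019 m).
It fails at once if the valve body is dropped (falls free of the fingers faster than 0.45 m/s) (contact force between the fingers and valve below 0.05 N and linear speed of valve above 0.45 m/s).
It fails at once if a bystander is moved more than 30 mm (distance of any of rough_valve, water, grease, wrench, screwdriver, vblock from where it was at the start of the episode above 0.03 m).
It also fails if it takes over 69 s, if anything falls off the work surface, if the arm or the gripper's body presses on something with over 40 N, if the wrist force passes 120 N, or if a joint passes its speed limit or range.

## Robot

A 6-joint arm with a two-finger parallel gripper is mounted at the origin on the work surface. World frame = base frame: x ahead of the robot, y to its left, z up, the work surface at z = 0. Lengths are in m, angles in rad, forces in N, time in s.
With the tool pointing down it reaches from about 0.35 to 0.975 m from the base axis. Payload 4.9 kg.
Tool frame: the origin (TCP) lies at the very end of the fingers, on their centre line; the grasp point (between the pads) lies 19 mm behind it; z points along the fingers, y is the line along which they close (so a half turn about z gives the same grasp; the last joint's range is limited). The gripper opens to 85 mm and grips with 20 to 120 N. Pads are 22 mm wide; open, the fingers measure 114 mm over their backs; the gripper's body (76 mm by 85 mm) begins 54 mm behind the grasp point. The pads swing forward as they close: fully open they stand 13 mm farther back than shut.
Start: joints at [-1.43, 0.053, 1.613, -0, 1.476, -0.119], TCP at [0.161, -0.604, 0.231] pointing down, gripper open.
Joint ranges: [-3.01, 3.01], [-1.01, 2.22], [0.06, 2.58], [-1.02, 4.17], [0.09, 2.62], [-3.14, 3.14]. Speed limits (rad/s): [2.57, 2.57, 3.14, 3.14, 3.14, 3.14].

## Interface

Orientations are given as a rotation vector (axis times angle).
In Python, from station import get_obs, get_image, get_calibration, finish_job gives the robot as it stands.
- The arm moves only by the tool servo_tool, never from a script. Its argument "increments" is a list of rows, each a list of 5 numbers: the opening, from 0 (shut) to 1 (fully open), then the shift along the tool's x, y, z in mm, then the turn about the tool's z in degrees. In form: [[jaw, tx, ty, tz, spin], ...]. A call has 1 to 12 rows; each row shifts and turns the commanded pose from where the row before left it, along the tool's axes as they then stand; what a row does not reach is not made up. A row lasts 1/8 s, in which the tool goes at most 62.5 mm and 10.7 degrees, less where a joint would pass 70% of its speed; a pose out of reach is approached as far as the arm can. A call is refused whole if a number of a shift passes 62.5 or a number of a turn 10.7, either way. A call with a gripper value outside its range is refused whole. The fingers move at their own pace and stop on an object; "force" is the grip in N (left out, the last holds). Time passes only in rows, so rows that do not move let the fingers close. It gives the time, the measured TCP pose, the force, the opening and the grip force at its end, in the units of the state.
- get_obs(): the state, without advancing time (a new reading comes with each control period).
- get_image(name): name is "side" or "top"; returns the picture (384x512x3 uint8, red, green, blue); there is no depth.
- get_calibration(name): a dict with "fx", "fy", "cx", "cy" (pixels), "dist_coeffs" ([k1, k2, p1, p2, k3] as OpenCV has them; the pictures are not rectified), "R" (3x3) and "t" (3): a world point X has camera coordinates R X + t. Camera axes: x right, y down, z forward; pixel columns grow to the right and rows downward; lengths in m; the calibration is good to about 2 mm. A picture is of the moment at which its call begins. get_calibration takes no time and is no camera call.
- finish_job(): hands the job in; it is judged then, once.
The state is a dict: "t": time; "q": joint angles; "dq": joint speeds; "effort": joint torques, N m; "tool_pos": TCP position; "tool_rot": TCP orientation; "contact_force": force on the tool from outside, world axes, zero at the start; "wrist_torque": the same for the moment, N m; "opening": finger opening in m; "grip_force": force on a finger pad.
Only numpy, scipy, OpenCV 4.12 (cv2) and the standard library are available. Lean on these libraries where they do the work, as an engineer would, in place of code of your own. Each camera call takes 0.05 s, during which the arm holds its last target. There are 200 camera calls.

## Working session

There is one attempt and no reset: what is moved stays moved. The work goes in short steps, Python scripts to look and compute and a tool call to move; the robot and the scene stay as the last step left them, time stands still between calls to the robot, and variables do not carry over. Pictures are saved under pics/ and viewed, at most 10 in all, crops included, and the job is handed in when it is done.

Besides the shell and the picture viewer there is one more tool, called after ">>>" as name(argument=value, ...) on one line, values as JSON. servo_tool: Moves the arm, as the interface text tells. Its arguments: {"type":"object","properties":{"increments":{"type":"array"},"force":{"type":"number"}},"required":["increments"]}

```bash
mkdir -p pics
python3 - <<'E'
from station import *
import cv2
for n in("top","side"):
    im=get_image(n);cv2.imwrite(f"pics/{n}0.png",cv2.resize(im[:,:,::-1],(800,600),interpolation=cv2.INTER_CUBIC));c=get_calibration(n);print(n,c)
    cv2.imwrite(f"/tmp/{n}raw.png",im[:,:,::-1])
o=get_obs();print(o)
E
```

```text
top {'fx': 358.3663336066035, 'fy': 358.3663336066035, 'cx': 263.2997948713354, 'cy': 196.0707577615649, 'dist_coeffs': array([-0.06989628,  0.        ,  0.        ,  0.        ,  0.        ]), 'R': array([[-0.02096182, -0.99962368,  0.01769452],
       [-0.9850447 ,  0.0176222 , -0.17139546],
       [ 0.17101915, -0.02102266, -0.9850434 ]]), 't': array([0.01339818, 0.53948221, 0.81618179])}
side {'fx': 351.9494962094955, 'fy': 351.9494962094955, 'cx': 253.81265816016023, 'cy': 194.75211571875258, 'dist_coeffs': array([-0.07811272,  0.        ,  0.        ,  0.        ,  0.        ]), 'R': array([[ 0.99029203, -0.13883043, -0.0069139 ],
       [-0.07322086, -0.47872076, -0.87490865],
       [ 0.11815412,  0.8669213 , -0.48423864]]), 't': array([-0.54305589,  0.12353436,  0.77997219])}
{'t': 0.1, 'q': array([-1.42998933e+00,  5.32887685e-02,  1.61414135e+00,  1.19194372e-06,
        1.47602185e+00, -1.19000543e-01]), 'dq': array([ 0.000573  , -0.00089886, -0.00310385, -0.00036265, -0.00016468,
       -0.00013146]), 'effort': array([ 7.11538505e-04, -3.94905102e+01, -3.71359706e+01, -1.10475905e-04,
        3.98492746e-03, -7.78653259e-06]), 'tool_pos': array([ 0.16047994, -0.60346333,  0.23019642]), 'tool_rot': array([-3.11327921e+00, -4.06716883e-01,  2.99620311e-05]), 'contact_force': array([ 1.01356267, -0.01415034, -0.0802113 ]), 'wrist_torque': array([0.00484135, 0.01382431, 0.0727757 ]), 'grip_force': 0.0, 'opening': 0.0853896409892319}
```

View pics/top0.png

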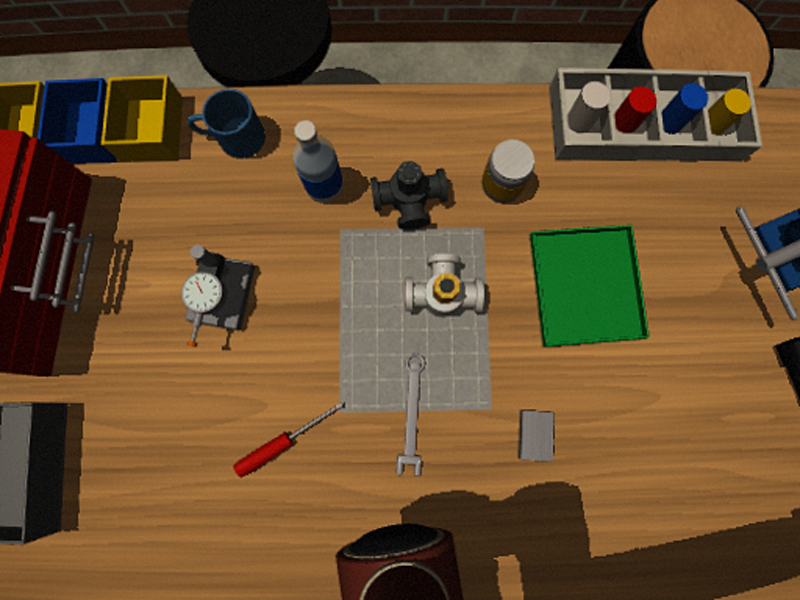

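View pics/side0.png

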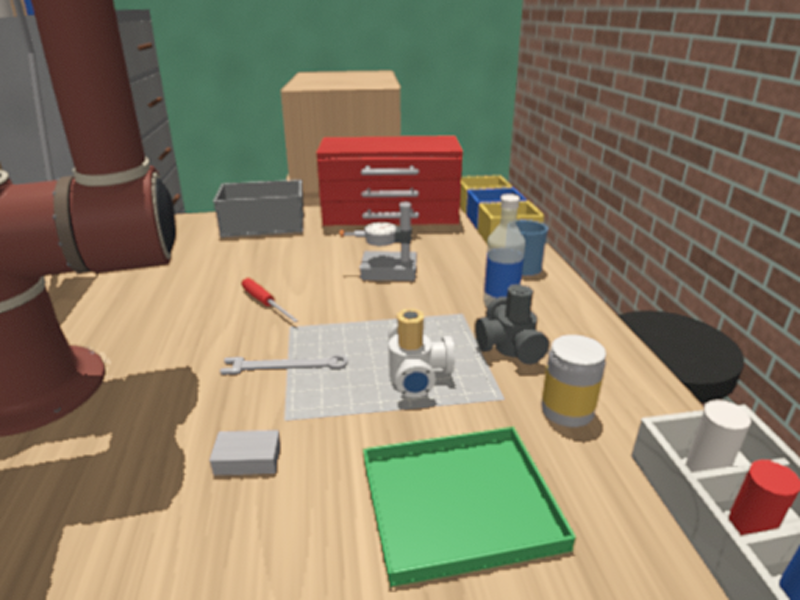

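The top view (800x600) shows the valve neck at (446,287), with yellow towards +x and red towards +y. The gauge dial is at (202,292), the stylus at (192,344), and the tray corners are about (531,234), (633,227), (648,338) and (543,346). In the side view the neck top is at (410,316), the blue disc at (415,381), the dial at (381,233) and the stylus at (342,233). I'll enlarge these areas.

Run:
```python
import cv2,numpy as np
T=cv2.imread('/tmp/topraw.png');S=cv2.imread('/tmp/sideraw.png')
def c(I,x,y,w,h): return cv2.resize(I[y:y+h,x:x+w],(400,300),interpolation=cv2.INTER_CUBIC)
m=np.vstack([np.hstack([c(T,250,155,80,60),c(T,105,165,80,60)]),np.hstack([c(S,235,190,80,60),c(S,205,120,80,60)])])
cv2.imwrite('pics/m.png',m)
```

```text
(no output)
```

View pics/m.png

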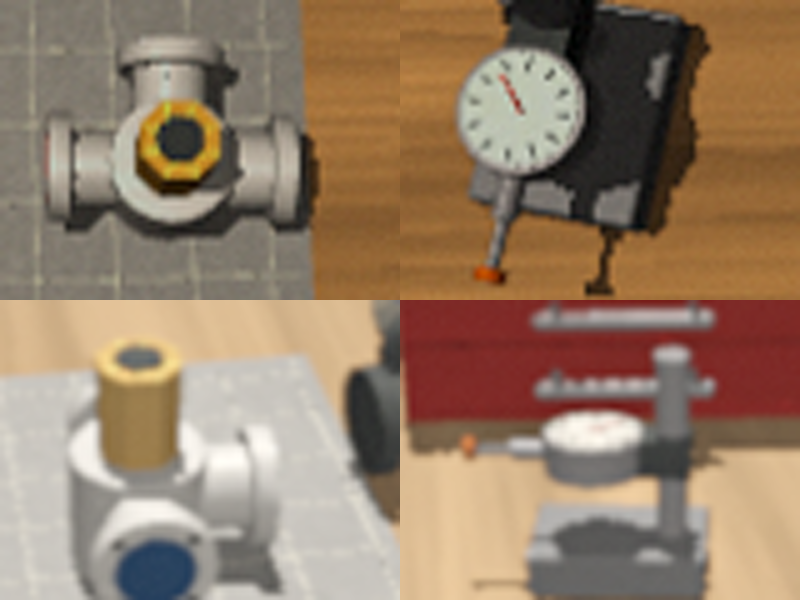

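Crop readings at 5x:
- **Top view:** neck top (180,138), red and blue flange centres (59,166) and (291,169), dial (522,111), button front (488,279).
- **Side view:** neck top (139,358), blue disc (157,572), dial (597,431), button (466,447).

Next I triangulate these.

```bash
cat > h.py <<'E'
from station import *
import numpy as np,cv2
def cal(n):
    c=get_calibration(n);K=np.array([[c['fx'],0,c['cx']],[0,c['fy'],c['cy']],[0,0,1]]);return K,np.array(c['dist_coeffs']),np.array(c['R']),np.array(c['t'])
def ray(n,p):
    K,d,R,t=cal(n);u=cv2.undistortPoints(np.array([[p]],float),K,d)[0,0]
    return -R.T@t, R.T@np.array([u[0],u[1],1])
def atz(n,p,z):
    o,r=ray(n,p);return o+r*(z-o[2])/r[2]
def tri(a,b):
    (o1,r1),(o2,r2)=ray('top',a),ray('side',b)
    s=np.linalg.lstsq(np.c_[r1,-r2],o2-o1,rcond=None)[0];x,y=o1+s[0]*r1,o2+s[1]*r2
    return (x+y)/2,np.linalg.norm(x-y)
def proj(n,X):
    K,d,R,t=cal(n);return cv2.projectPoints(np.atleast_2d(X).astype(float),cv2.Rodrigues(R)[0],t,K,d)[0][:,0]
E
python3 - <<'E'
from h import *
np.set_printoptions(precision=4,suppress=True)
q=lambda x0,y0,x,y:(x0+(x+.5)/5-.5,y0+(y+.5)/5-.5)
neck=q(250,155,180,138),q(235,190,139,58)
print('neck',tri(*neck),atz('top',neck[0],.103),atz('side',neck[1],.103))
dial=q(105,165,122,111),q(205,120,197,131); print('dial',tri(*dial),atz('top',dial[0],.093))
st=q(105,165,88,279),q(205,120,66,147); print('sty',tri(*st),atz('top',st[0],.08))
L,R_,Y=[atz('top',q(250,155,*p),.04) for p in((59,166),(291,169),(172,60))];print('flR,flB,Y',L,R_,Y,'yaw',np.degrees(np.arctan2(*(L-R_)[:2][::-1]))-90)
print('blue',q(235,190,157,272))
s=lambda p:(p[0]/1.5625-.18,p[1]/1.5625-.18)
A=[(531,234),(633,227),(648,338),(543,346)];B=[(515,431),(570,544),(391,577),(364,450)]
# order far-left(+x,+y), far-right(+x,-y), near-right, near-left
P=[]
for a,b in zip(A,B):
    P.append(atz('top',s(a),.022));print(tri(s(a),s(b)),P[-1])
P=np.array(P);print('tray',P.mean(0),np.linalg.norm(P-np.roll(P,1,0),axis=1),[np.degrees(np.arctan2(*(P[i]-P[j])[:2][::-1])) for i,j in((0,3),(1,2),(0,1),(3,2))])
E
```

```text
neck (array([ 0.5609, -0.047 ,  0.1041]), np.float64(0.0005419542856691167)) [ 0.5608 -0.0471  0.103 ] [ 0.5614 -0.0451  0.103 ]
dial (array([0.5605, 0.3112, 0.094 ]), np.float64(0.004016322001698294)) [0.5586 0.3114 0.093 ]
sty (array([0.4828, 0.3277, 0.0824]), np.float64(0.00026349492502368967)) [0.4829 0.3286 0.08  ]
flR,flB,Y [0.5613 0.007  0.04  ] [ 0.5578 -0.1063  0.04  ] [ 0.6136 -0.0498  0.04  ] yaw -1.7445434853344324
blue (266.0, 244.0)
(array([ 0.6668, -0.1981,  0.0126]), np.float64(0.005672348786716415)) [ 0.6609 -0.1952  0.022 ]
(array([ 0.6713, -0.3693,  0.017 ]), np.float64(0.0033231671442483872)) [ 0.6714 -0.3675  0.022 ]
(array([ 0.4884, -0.3777,  0.0164]), np.float64(0.0033016371308154636)) [ 0.4861 -0.3752  0.022 ]
(array([ 0.479 , -0.2053,  0.0152]), np.float64(0.002401261628917106)) [ 0.4771 -0.2036  0.022 ]
tray [ 0.5739 -0.2854  0.022 ] [0.184  0.1726 0.1854 0.1718] [np.float64(2.6086101650087885), np.float64(2.3686521796836386), np.float64(93.46655476076445), np.float64(93.00642297632591)]
```

Measured positions:
- **Valve:** (0.561, -0.047), yaw about -2°, neck top at 0.104 (expected 0.103).
- **Stylus:** (0.483, 0.328, 0.081). Gauge +x points at about -12.5°, and the dial-to-stylus distance is 79 mm (expected 80).
- **Tray:** centre (0.574, -0.285), about 184x172 mm.

These agree with the text, so I'll start moving.

>>> servo_tool(increments=[[1, 20, -16, 0, 0], [1, 45, -37, 4, 0], [1, 48, -40, 4, 0], [1, 48, -40, 4, 0], [1, 48, -40, 4, 0], [1, 48, -40, 4, 0], [1, 48, -40, 4, 0], [1, 48, -40, 4, 0], [1, 48, -40, 4, 0], [1, 48, -40, 4, 0], [1, 48, -40, 4, 0], [1, 33, -22, 4, 0]], force=60)

```text
t: 1.6
tool_pos: [0.5612, -0.0456, 0.1867]
tool_rot: [-3.114, -0.411, 0.001]
contact_force: [-0.1, -0.7, 1.2]
opening: 0.0855
grip_force: 0.0
```

>>> servo_tool(increments=[[1, 0, 0, 0, -10], [1, 0, 0, 0, -10.5], [1, 0, 0, 0, -10.5], [1, 0, 0, 0, -10.5], [1, 0, 0, 0, -10.5], [1, 0, 0, 0, -10.5], [1, 0, 0, 0, -10.5], [1, 0, 0, 0, 0], [1, 0, 0, 0, 0]])

```text
t: 2.72
tool_pos: [0.5603, -0.0482, 0.1871]
tool_rot: [-2.265, -2.177, 0.0]
contact_force: [-0.6, -0.2, 0.2]
opening: 0.0855
grip_force: 0.0
```

```bash
cat >> h.py <<'E'
import sys
from scipy.spatial.transform import Rotation as Ro
def go(x,y,z,psi=None):
    o=get_obs();R=Ro.from_rotvec(o['tool_rot']).as_matrix();p=np.degrees(np.arctan2(R[1,1],R[0,1]))
    print('t',round(o['t'],2),'pos',o['tool_pos'].round(4),'psi',p.round(2),'tilt',R[:,2].round(3),'shift mm',(1000*R.T@(np.array([x,y,z])-o['tool_pos'])).round(1),'spin',None if psi is None else round(p-psi,2),'q6',o['q'][5].round(2),'F',o['contact_force'].round(1),'op',o['opening'].round(4),o['grip_force'].round(1))
E
python3 -c "
from h import *
go(.561,-.047,.066,-2)
I=get_image('top');cv2.imwrite('pics/t1.png',cv2.resize(I[120:270,190:390,::-1],(800,600),interpolation=cv2.INTER_CUBIC))"
```

```text
Traceback (most recent call last):
  File "h.py", line 20, in go
    print('t',round(o['t'],2),'pos',o['tool_pos'].round(4),'psi',p.round(2),'tilt',R[:,2].round(3),'shift mm',(1000*R.T@(np.array([x,y,z])-o['tool_pos'])).round(1),'spin',None if psi is None else round(p-psi,2),'q6',o['q'][5].round(2),'F',o['contact_force'].round(1),'op',o['opening'].round(4),o['grip_force'].round(1))
                                                                                                                                                                                                                                                                                ^^^^^^^^^^^^^^^^^^
AttributeError: 'float' object has no attribute 'round'
```

>>> servo_tool(increments=[[1, 1, 1, 15, 0], [1, 0, 0, 25, 0], [1, 0, 0, 25, 0], [1, 0, 0, 22, 0], [1, 0, 0, 18, 0], [1, 0, 0, 11, 0], [1, 0, 0, 5, 0], [1, 0, 0, 0, 0]])

```text
t: 3.72
tool_pos: [0.5617, -0.0473, 0.0665]
tool_rot: [2.262, 2.18, 0.0]
contact_force: [0.6, -0.1, 0.1]
opening: 0.0852
grip_force: 0.0
```

>>> servo_tool(increments=[[0, 0, 0, 0, 0], [0, 0, 0, 0, 0], [0, 0, 0, 0, 0], [0, 0, 0, 0, 0], [0, 0, 0, 0, 0], [0, 0, 0, 0, 0], [0, 0, 0, 0, 0], [0, 0, 0, 0, 0]], force=80)

```text
t: 4.72
tool_pos: [0.5616, -0.0474, 0.067]
tool_rot: [2.262, 2.18, -0.0]
contact_force: [-3.7, 0.1, 5.5]
opening: 0.0348
grip_force: 79.8
```

```bash
sed -i "s/o\['grip_force'\].round(1)/o['grip_force']/;s/o\['opening'\].round(4)/o['opening']/" h.py
python3 -c "
from h import *
go(.561,-.047,.066,-2)
I=get_image('side');cv2.imwrite('pics/t1.png',cv2.resize(I[120:270,170:370,::-1],(800,600),interpolation=cv2.INTER_CUBIC))"
```

```text
t 4.72 pos [ 0.5616 -0.0474  0.067 ] psi -2.11 tilt [ 0. -0. -1.] shift mm [ 0.3 -0.6  1. ] spin -0.11 q6 -0.18 F [-3.7  0.1  5.5] op 0.03484443580407085 79.78156350553036
```

View pics/t1.png

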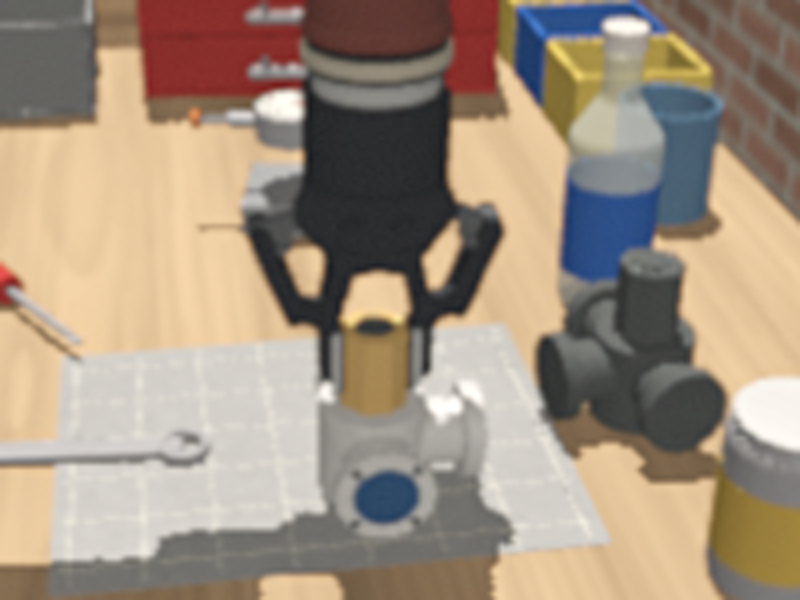

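The neck is held: opening 34.8 mm, 80 N, pads on the flats, valve upright. Next I lift it, carry it to a standoff in front of the stylus and turn red towards the gauge.

>>> servo_tool(increments=[[0, 0, 0, -8, 0], [0, 0, 0, -20, 0], [0, 0, 0, -22, 0], [0, 0, 0, -22, 0], [0, 0, 0, -14, 0], [0, 0, 0, -4, 0]])

```text
t: 5.52
tool_pos: [0.562, -0.0474, 0.1578]
tool_rot: [2.261, 2.179, 0.002]
contact_force: [-0.1, -0.3, -5.1]
opening: 0.0351
grip_force: 80.6
```

>>> servo_tool(increments=[[0, 14, -6, 0, 0], [0, 28, -14, 0, 0], [0, 37, -18, 0, 0], [0, 37, -18, 0, 0], [0, 37, -18, 0, 0], [0, 37, -18, 0, 0], [0, 37, -18, 0, 0], [0, 37, -18, 0, 0], [0, 37, -18, 0, 0], [0, 37, -18, 0, 0], [0, 30, -15, 0, 0], [0, 22, -11, 0, 0]])

```text
t: 7.02
tool_pos: [0.3835, 0.3506, 0.1548]
tool_rot: [-2.26, -2.181, 0.004]
contact_force: [-0.8, 0.3, -5.6]
opening: 0.0348
grip_force: 80.6
```

>>> servo_tool(increments=[[0, 0, 0, 0, 5], [0, 0, 0, 0, 10], [0, 0, 0, 0, 10], [0, 0, 0, 0, 10], [0, 0, 0, 0, 10], [0, 0, 0, 0, 10], [0, 0, 0, 0, 10], [0, 0, 0, 0, 10], [0, 0, 0, 0, 10], [0, 0, 0, 0, 10], [0, 0, 0, 0, 5.4], [0, 0, 0, 0, 0]])

```text
t: 8.52
tool_pos: [0.3846, 0.3494, 0.155]
tool_rot: [3.122, -0.34, -0.003]
contact_force: [-0.0, -0.3, -4.8]
opening: 0.0352
grip_force: 80.8
```

```bash
python3 -c "
from h import *
go(.3854,.3496,.113,-102.5)
for n,(x,y) in dict(top=(40,150),side=(150,90)).items():
  I=get_image(n);cv2.imwrite('/tmp/%s2.png'%n,I[:,:,::-1])
a=cv2.imread('/tmp/top2.png')[140:290,70:170];b=cv2.imread('/tmp/side2.png')[90:240,150:250]
cv2.imwrite('pics/g2.png',np.hstack([cv2.resize(i,(400,600),interpolation=cv2.INTER_CUBIC) for i in (a,b)]))"
```

```text
t 8.53 pos [0.3846 0.3494 0.155 ] psi -102.42 tilt [-0.002 -0.001 -1.   ] shift mm [ 0.8 -0.4 42. ] spin 0.08 q6 2.38 F [-0.  -0.3 -4.8] op 0.03515565678216256 80.82123382017016
```

View pics/g2.png

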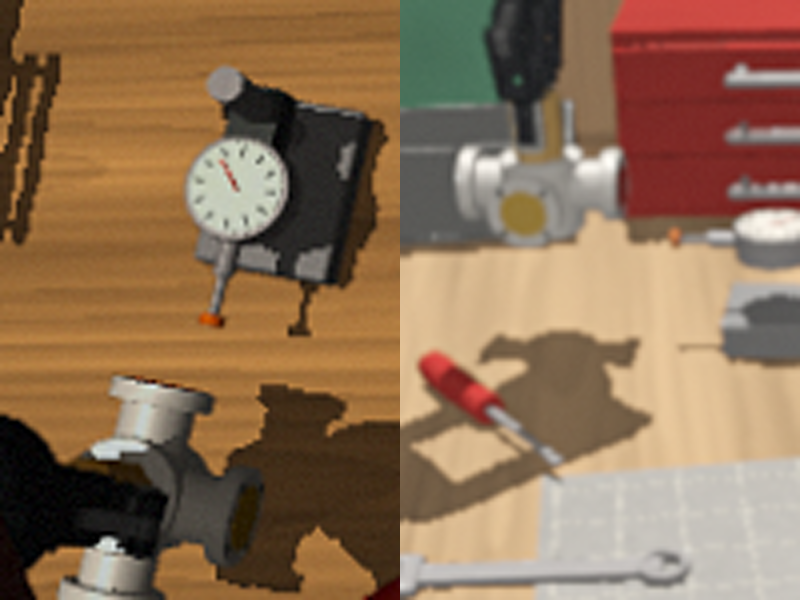

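Red now faces the button squarely (face about (160,385), button (210,322) in the top crop). Tool x points along the gauge axis, so I lower 42 mm and press in 50 mm.

>>> servo_tool(increments=[[0, 0, 0, 8, 0], [0, 1, 0, 14, 0], [0, 0, 0, 12, 0], [0, 0, 0, 8, 0], [0, 0, 0, 0, 0], [0, 8, 0, 0, 0], [0, 12, 0, 0, 0], [0, 10, 0, 0, 0], [0, 6, 0, 0, 0], [0, 4, 0, 0, 0], [0, 3, 0, 0, 0], [0, 3, 0, 0, 0]])

```text
t: 10.12
tool_pos: [0.4317, 0.3394, 0.1144]
tool_rot: [-3.123, 0.342, 0.001]
contact_force: [-2.2, 1.8, -3.1]
opening: 0.035
grip_force: 80.8
```

>>> servo_tool(increments=[[0, 2, 0, 0, 0], [0, 2, 0, 0, 0], [0, 0, 0, 0, 0]])

```text
t: 10.5
tool_pos: [0.4357, 0.3386, 0.1143]
tool_rot: [-3.122, 0.342, 0.001]
contact_force: [-3.0, 2.7, -4.3]
opening: 0.0351
grip_force: 80.9
```

```bash
python3 -c "
from h import *
go(.4340,.3388,.113,-102.5)
I=[get_image(n)[:,:,::-1] for n in('top','side')]
a=I[0][170:245,95:145];b=I[1][110:185,185:235]
cv2.imwrite('pics/g3.png',np.hstack([cv2.resize(i,(400,600),interpolation=cv2.INTER_CUBIC) for i in (a,b)]))"
```

```text
t 10.5 pos [0.4357 0.3386 0.1143] psi -102.51 tilt [-0.  0. -1.] shift mm [-1.7  0.2  1.3] spin -0.01 q6 2.31 F [-3.   2.7 -4.3] op 0.03514887333461295 80.90718800202012
```

View pics/g3.png

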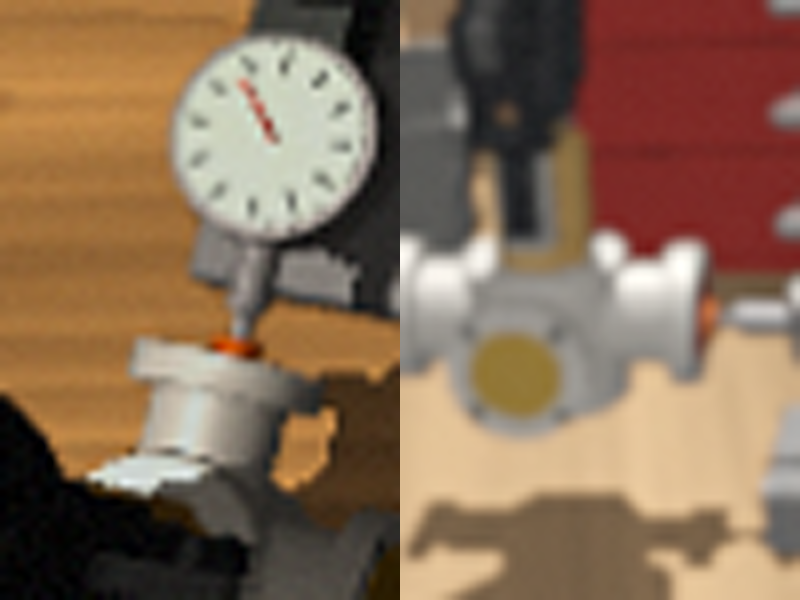

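Red is pressed: the button sits in the middle of the flange in both views, with about 12–14 mm of travel. I ease back 2 mm and hold, then retract, turn to yellow and press again.

>>> servo_tool(increments=[[0, -2, 0, 0, 0], [0, 0, 0, 0, 0], [0, 0, 0, 0, 0], [0, 0, 0, 0, 0], [0, 0, 0, 0, 0], [0, -6, 0, 0, 0], [0, -14, 0, 0, 0], [0, -14, 0, 0, 0], [0, -12, 0, 0, 0], [0, -4, 0, 0, 0], [0, 0, 0, 0, -5], [0, 0, 0, 0, -10]])

```text
t: 12.1
tool_pos: [0.3851, 0.3497, 0.1145]
tool_rot: [3.141, 0.077, 0.001]
contact_force: [0.2, 0.9, -4.7]
opening: 0.0353
grip_force: 80.8
```

>>> servo_tool(increments=[[0, 0, 0, 0, -10], [0, 0, 0, 0, -10], [0, 0, 0, 0, -10], [0, 0, 0, 0, -10], [0, 0, 0, 0, -10], [0, 0, 0, 0, -10], [0, 0, 0, 0, -10], [0, 0, 0, 0, -5], [0, 0, 0, 0, 0], [0, 0, 0, 0, 0]])

```text
t: 13.35
tool_pos: [0.3851, 0.3496, 0.1144]
tool_rot: [2.451, 1.964, 0.0]
contact_force: [-0.9, -0.4, -5.9]
opening: 0.0352
grip_force: 80.8
```

```bash
python3 -c "
from h import *
go(.4338,.339,.113,-12.5)"
```

```text
t 13.35 pos [0.3851 0.3496 0.1144] psi -12.59 tilt [ 0. -0. -1.] shift mm [ 0.2 49.8  1.5] spin -0.09 q6 0.81 F [-0.9 -0.4 -5.9] op 0.035194204166819176 80.76757002621889
```

Yellow: advance 50 mm along tool y and hold, then take a picture.

>>> servo_tool(increments=[[0, 0, 8, 1, 0], [0, 0, 12, 0, 0], [0, 0, 10, 0, 0], [0, 0, 6, 0, 0], [0, 0, 4, 0, 0], [0, 0, 4, 0, 0], [0, 0, 4, 0, 0], [0, 0, 2, 0, 0], [0, 0, 0, 0, 0], [0, 0, 0, 0, 0], [0, 0, 0, 0, 0], [0, 0, 0, 0, 0]])

```text
t: 14.85
tool_pos: [0.4337, 0.3389, 0.1133]
tool_rot: [-2.45, -1.966, -0.0]
contact_force: [-2.2, 1.4, -4.6]
opening: 0.035
grip_force: 80.9
```

```bash
python3 -c "
from h import *
go(.4338,.339,.113,-12.5)
I=[get_image(n)[:,:,::-1] for n in('top','side')]
a=I[0][170:245,95:145];b=I[1][110:185,185:235]
cv2.imwrite('pics/g4.png',np.hstack([cv2.resize(i,(400,600),interpolation=cv2.INTER_CUBIC) for i in (a,b)]))"
```

```text
t 14.85 pos [0.4337 0.3389 0.1133] psi -12.51 tilt [-0.  0. -1.] shift mm [0.1 0.1 0.3] spin -0.01 q6 0.75 F [-2.2  1.4 -4.6] op 0.035024363835521176 80.86001945659518
```

View pics/g4.png

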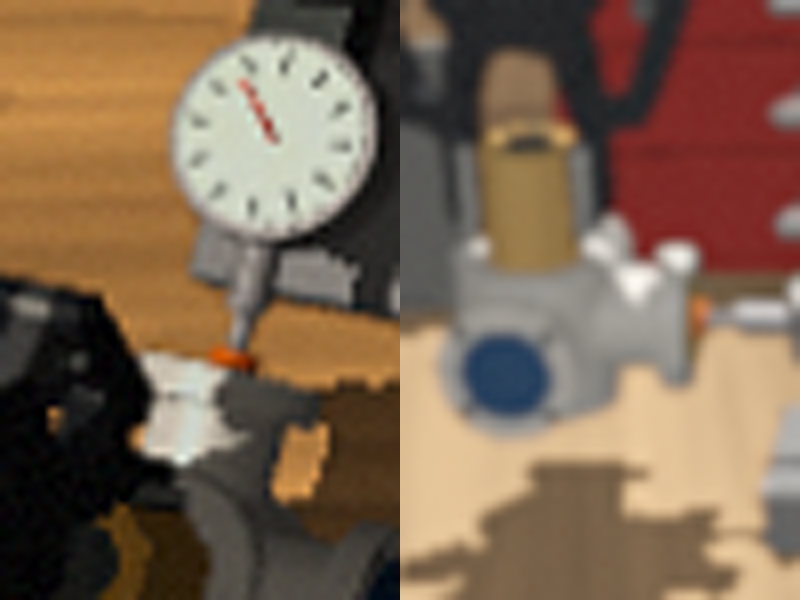

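Yellow is square on the button, which is at (233,357) in the crop, so it is pressed about 10 mm and was held for over 0.5 s. Next, blue.

>>> servo_tool(increments=[[0, 0, 0, 0, 0], [0, 0, -6, 0, 0], [0, 0, -14, 0, 0], [0, 0, -14, 0, 0], [0, 0, -12, 0, 0], [0, 0, -4, 0, 0], [0, 0, 0, 0, -5], [0, 0, 0, 0, -10], [0, 0, 0, 0, -10], [0, 0, 0, 0, -10], [0, 0, 0, 0, -10], [0, 0, 0, 0, -10]])

```text
t: 16.45
tool_pos: [0.3852, 0.3497, 0.1135]
tool_rot: [1.257, 2.878, 0.0]
contact_force: [-0.4, -0.4, -5.3]
opening: 0.035
grip_force: 80.9
```

>>> servo_tool(increments=[[0, 0, 0, 0, -10], [0, 0, 0, 0, -10], [0, 0, 0, 0, -10], [0, 0, 0, 0, -5], [0, 0, 0, 0, 0], [0, 0, 0, 0, 0]])

```text
t: 17.2
tool_pos: [0.3851, 0.3497, 0.1134]
tool_rot: [0.344, 3.122, 0.0]
contact_force: [-0.1, 1.1, -4.9]
opening: 0.0351
grip_force: 80.8
```

```bash
python3 -c "
from h import *
go(.4340,.339,.113,77.5)"
```

```text
t 17.2 pos [0.3851 0.3497 0.1134] psi 77.42 tilt [ 0. -0. -1.] shift mm [-50.1   0.2   0.5] spin -0.08 q6 -0.76 F [-0.1  1.1 -4.9] op 0.03508952131685583 80.81281992606819
```

>>> servo_tool(increments=[[0, -8, 0, 0, 0], [0, -12, 0, 0, 0], [0, -10, 0, 0, 0], [0, -6, 0, 0, 0], [0, -4, 0, 0, 0], [0, -4, 0, 0, 0], [0, -4, 0, 0, 0], [0, -2, 0, 0, 0], [0, 0, 0, 0, 0], [0, 0, 0, 0, 0], [0, 0, 0, 0, 0], [0, 0, 0, 0, 0]])

```text
t: 18.7
tool_pos: [0.4337, 0.3389, 0.1133]
tool_rot: [-0.342, -3.123, -0.0]
contact_force: [-2.2, 1.1, -4.6]
opening: 0.0352
grip_force: 80.8
```

```bash
python3 -c "
from h import *
go(.4340,.339,.113,77.5)
I=[get_image(n)[:,:,::-1] for n in('top','side')]
a=I[0][170:245,95:145];b=I[1][110:185,185:235]
cv2.imwrite('pics/g5.png',np.hstack([cv2.resize(i,(400,600),interpolation=cv2.INTER_CUBIC) for i in (a,b)]))"
```

```text
t 18.7 pos [0.4337 0.3389 0.1133] psi 77.5 tilt [-0.  0. -1.] shift mm [-0.3  0.2  0.3] spin -0.0 q6 -0.82 F [-2.2  1.1 -4.6] op 0.03517885936791498 80.81790422089398
```

View pics/g5.png

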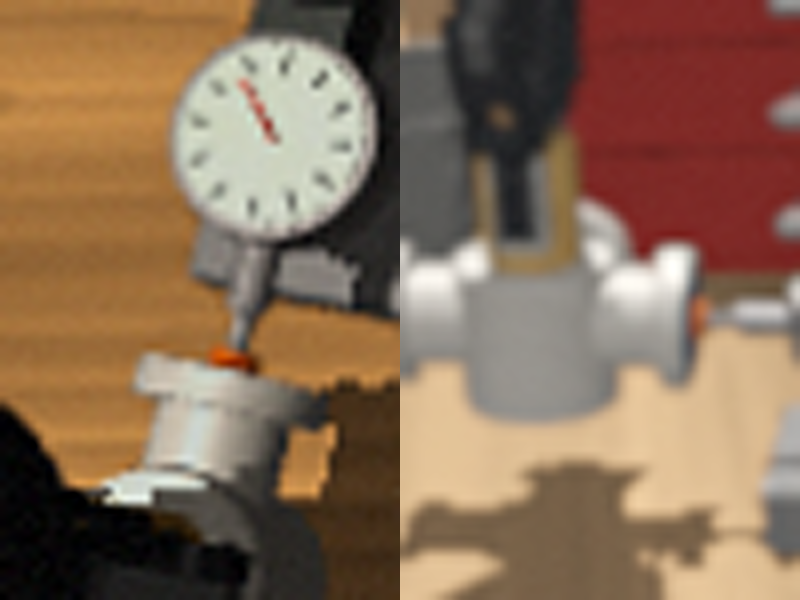

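Blue shows the same: button at (233,357), square and held. I retract, lift and carry it to the tray.

>>> servo_tool(increments=[[0, 6, 0, 0, 0], [0, 14, 0, 0, 0], [0, 14, 0, 0, 0], [0, 12, 0, -4, 0], [0, 4, 0, -14, 0], [0, 0, 0, -20, 0], [0, 0, 0, -12, 0], [0, -8, -14, 0, 0], [0, -18, -32, 0, 0], [0, -22, -40, 0, 0], [0, -22, -40, 0, 0], [0, -22, -40, 0, 0]])

```text
t: 20.3
tool_pos: [0.439, 0.1653, 0.163]
tool_rot: [-0.343, -3.122, 0.001]
contact_force: [0.4, -0.2, -5.8]
opening: 0.0351
grip_force: 81.1
```

>>> servo_tool(increments=[[0, -22, -40, 0, 0], [0, -22, -40, 0, 0], [0, -22, -40, 0, 0], [0, -22, -40, 0, 0], [0, -22, -40, 0, 0], [0, -22, -40, 0, 0], [0, -22, -40, 0, 0], [0, -22, -40, 0, 0], [0, -22, -40, 0, 0], [0, -18, -32, 0, 0], [0, -13, -21, 0, 0], [0, 0, 0, 0, 0]])

```text
t: 21.8
tool_pos: [0.5721, -0.2876, 0.1626]
tool_rot: [-0.347, -3.121, 0.0]
contact_force: [0.1, 2.1, -6.2]
opening: 0.0349
grip_force: 81.4
```

```bash
python3 -c "
from h import *
go(.574,-.2855,.071,77.5)"
```

```text
t 21.8 pos [ 0.5721 -0.2876  0.1626] psi 77.32 tilt [-0.001  0.    -1.   ] shift mm [-1.5  2.5 91.6] spin -0.18 q6 -1.93 F [ 0.1  2.1 -6.2] op 0.034919171476272624 81.35115372017026
```

>>> servo_tool(increments=[[0, -1, 2, 10, 0], [0, 0, 0, 18, 0], [0, 0, 0, 20, 0], [0, 0, 0, 18, 0], [0, 0, 0, 11, 0], [0, 0, 0, 6, 0], [0, 0, 0, 3, 0], [0, 0, 0, 1, 0], [0, 0, 0, 0, 0], [0, 0, 0, 0, 0]])

```text
t: 23.05
tool_pos: [0.5746, -0.2836, 0.0769]
tool_rot: [0.342, 3.122, -0.001]
contact_force: [0.1, -0.5, -5.7]
opening: 0.0349
grip_force: 81.5
```

>>> servo_tool(increments=[[0, 0, 0, 1, 0], [0, 0, 0, 1, 0], [0, 0, 0, 1, 0], [0, 0, 0, 0, 0], [0, 0, 0, 0, 0]])

```text
t: 23.68
tool_pos: [0.5744, -0.2834, 0.0734]
tool_rot: [-0.342, -3.123, -0.0]
contact_force: [0.4, -0.1, -5.5]
opening: 0.0353
grip_force: 81.5
```

>>> servo_tool(increments=[[0, 0, 0, 1, 0], [0, 0, 0, 0.5, 0], [0, 0, 0, 0, 0], [0, 0, 0, 0, 0]])

```text
t: 24.18
tool_pos: [0.5744, -0.2834, 0.0719]
tool_rot: [0.342, 3.123, 0.0]
contact_force: [-0.8, 0.1, -5.0]
opening: 0.0347
grip_force: 81.5
```

>>> servo_tool(increments=[[0, 0, 0, 0.6, 0], [0, 0, 0, 0, 0], [0, 0, 0, 0, 0]])

```text
t: 24.55
tool_pos: [0.5744, -0.2834, 0.0712]
tool_rot: [-0.342, -3.123, -0.0]
contact_force: [-0.4, 0.1, -4.9]
opening: 0.0348
grip_force: 81.5
```

>>> servo_tool(increments=[[0, 0, 0, 0.6, 0], [0, 0, 0, 0, 0], [0, 0, 0, 0, 0]])

```text
t: 24.92
tool_pos: [0.5745, -0.2835, 0.0711]
tool_rot: [0.342, 3.123, -0.0]
contact_force: [-1.3, 0.1, -1.9]
opening: 0.035
grip_force: 81.8
```

>>> servo_tool(increments=[[0, 0, 0, 0.6, 0], [0, 0, 0, 0, 0], [0, 0, 0, 0, 0]])

```text
t: 25.3
tool_pos: [0.5747, -0.2836, 0.071]
tool_rot: [0.342, 3.122, -0.0]
contact_force: [-2.6, 1.8, 4.7]
opening: 0.0352
grip_force: 82.5
```

The valve is on the floor: the force went from -5 to +4.7 N. Release and rise.

>>> servo_tool(increments=[[0.45, 0, 0, 0, 0], [0.6, 0, 0, 0, 0], [1, 0, 0, 0, 0], [1, 0, 0, 0, 0], [1, 0, 0, 0, 0], [1, 0, 0, 0, 0], [1, 0, 0, -8, 0], [1, 0, 0, -20, 0], [1, 0, 0, -25, 0], [1, 0, 0, -25, 0], [1, 0, 0, -25, 0], [1, 0, 0, -15, 0]])

```text
t: 26.8
tool_pos: [0.5753, -0.284, 0.1916]
tool_rot: [0.342, 3.119, -0.003]
contact_force: [-0.7, 0.1, -0.8]
opening: 0.0853
grip_force: 0.0
```

>>> servo_tool(increments=[[1, 20, 0, -10, 0], [1, 40, 0, 0, 0], [1, 40, 0, 0, 0], [1, 40, 0, 0, 0], [1, 20, 0, 0, 0], [1, 0, 0, 0, 0], [1, 0, 0, 0, 0], [1, 0, 0, 0, 0]])

```text
t: 27.8
tool_pos: [0.4188, -0.2489, 0.1983]
tool_rot: [0.342, 3.123, -0.0]
contact_force: [1.1, 0.4, 0.2]
opening: 0.0851
grip_force: 0.0
```

```bash
python3 -c "
from h import *
go(.5747,-.2836,.2)
I=[get_image(n)[:,:,::-1] for n in('top','side')]
a=I[0][90:315,280:430];b=I[1][170:384,200:342]
cv2.imwrite('pics/g6.png',np.hstack([cv2.resize(i,(400,600),interpolation=cv2.INTER_CUBIC) for i in (a,b)]))
for n in('top','side'): print(n,proj(n,[[.5747,-.2836,.107],[.574,-.2855,.004]]))"
```

```text
t 27.8 pos [ 0.4188 -0.2489  0.1983] psi 77.51 tilt [ 0. -0. -1.] shift mm [-1.597e+02 -1.000e-01 -1.700e+00] spin None q6 -2.04 F [1.1 0.4 0.2] op 0.0851428354894959 0.0
top [[388.25399801 174.29929472]
 [374.68854065 183.7795757 ]]
side [[294.98997249 273.42125894]
 [291.61447491 319.64132803]]
```

View pics/g6.png

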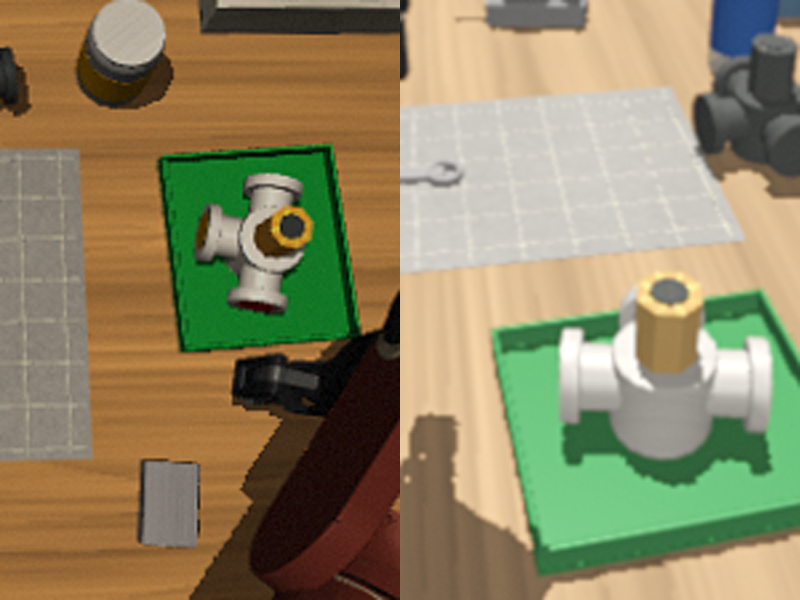

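The valve stands upright in the middle of the tray. Its neck top is at raw (389.5,176), against a predicted (388,174), and the gripper is clear.

```bash
python3 -c "
from station import *
print(finish_job())"
```

```text
the job is handed in; nothing more can be done
None
```

I pressed the red, yellow and blue faces on the gauge in that order, set the valve body down upright near the middle of the tray, let go, and handed the job in at about 28 s. The hand-in returned no verdict.

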